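# Re-clamp a specimen block with its window towards the side camera

### The arm

A 6-joint arm with a two-finger parallel gripper is mounted at the origin on the work surface. World frame = base frame: x ahead of the robot, y to its left, z up, the work surface at z = 0. Lengths are in mm, angles in rad, forces in N, time in s.
With the tool pointing down it reaches from about 275 to 750 mm from the base axis. Payload 10.2 kg.
Tool frame: the origin (TCP) lies midway between the tips of the shut fingers; the grasp point (between the pads) lies 19 mm behind it; z points along the fingers, y is the direction in which the jaws open and shut (so a half turn about z gives the same grasp; the last joint's range is limited). The gripper opens to 85 mm and grips with 20 to 120 N. Pads are 22 mm wide; open, the fingers measure 114 mm over their backs; the gripper's body (76 mm by 85 mm) begins 54 mm behind the grasp point. The pads swing forward as they close: fully open they stand 13 mm farther back than shut.
Start: joints at [1.031, 0.313, 1.498, -0, 1.331, -0.223], TCP at [163.565, 498.876, 231.294] pointing down, gripper open.
Joint ranges: [-2.94, 2.94], [-0.97, 2.17], [0.19, 2.56], [-1.23, 4.37], [0.02, 3.11], [-2.88, 2.88]. Speed limits (rad/s): [2.39, 2.39, 3.01, 3.14, 3.14, 3.14].

### API

Orientations are given as a unit quaternion [w, x, y, z].
In Python, from rig import sense, capture, finish_job, search_frame, trace gives the robot as it stands.
- The arm moves only by the tool arm_command, never from a script. Its argument "steps" is one flat list of numbers, 5 for each row, row after row: the shift along the world's x, y, z in units of 50 mm (1.0 is 50 mm), then the turn about the world's z in units of 5 degrees (1.0 is 5 degrees), then the opening in per cent of the stroke, from 0 (shut) to 100 (fully open). In form: [dx, dy, dz, twist, fingers, dx, dy, dz, twist, fingers, ...]. A call has 1 to 5 rows; each row shifts and turns the commanded pose from where the row before left it; what a row does not reach is not made up. A row lasts 1/8 s, in which the tool goes at most 62.5 mm and 10.7 degrees, less where a joint would pass 70% of its speed; a pose out of reach is approached as far as the arm can. A call is refused whole if a number of a shift passes 1 or a number of a turn 1, either way. A call with a gripper value outside its range is refused whole. The fingers move at their own pace and stop on an object; "grip_force" is the grip in N (left out, the last holds). Time passes only in rows, so rows that do not move let the fingers close. It gives the time, the measured TCP pose, the force and the opening at its end, in the units of the state.
- sense(): the state, without advancing time (a new reading comes with each control period).
- capture(name): name is "scene" or "top" or "wrist"; returns a dict with "frame" (400x640x3 uint8, blue, green, red), "fov_y" (degrees; the focal length in pixels is half the picture's height over the tangent of half this angle, whatever the lens; pixels are square), "cx", "cy" (the principal point, pixels), "extrinsics" (4x4, takes a point from world to camera coordinates). Camera axes: x right, y down, z forward; pixel columns grow to the right and rows downward; lengths in mm; the calibration is good to about 2 mm. A picture is of the moment at which its call begins. There is no depth.
- finish_job(): hands the job in, once; it reports no verdict.
Trained networks look in a picture, given as the dict that the camera call returned (one of the last four; its "shot" number tells which), for a name from the list of things; names that differ only in an ending like _2 or _b are one class to them, and where a whole thing is asked for, a point or a joint stands for the part that bears it (a point fixed in the world has none). Each returns a list of dicts, best first, with "score" (0 to 1); they miss things now and then, are a little off and sometimes report something else, mostly with a low value. They report only what shows in the picture. A call takes as long as a camera call. They do not tell look-alikes from the thing itself.
- search_frame(picture, target): "point" ([x, y, z] in mm, in world coordinates, good to about 4 mm: the middle of the surface that is visible of it).
- trace(picture, target): "mask" (400x640 bool, what is visible of it).
The state is a dict: "time_s": time; "joints": joint angles; "dq": joint speeds; "tau": joint torques, N m; "eef_pos": TCP position; "ee_rot": TCP orientation; "force": force on the tool from outside, world axes, zero at the start; "wrist_torque": the same for the moment, N m; "grip_width": opening from 0.0 (shut) to 1.0 (fully open).
Only numpy, scipy, OpenCV 4.12 (cv2) and the standard library are available. Lean on these libraries where they do the work, as an engineer would, in place of code of your own. Each camera call takes 0.05 s, during which the arm holds its last target. There are 200 camera calls.

### The job

The specimen block in the small slide-jaw vice was clamped with its orange window turned to the fixed jaw. Turn the red clamp knob back fully to free the blue sliding jaw, slide the jaw well open, turn the block a quarter turn so that its orange window squarely faces the camera lens and stand it on the bed in line with the lens again, then slide the jaw up until the block is held snugly against the fixed jaw and turn the knob fully clockwise to lock it. Keep the block upright and leave the things standing around the vice where they are.

Things in the scene. Friction and masses are not known exactly. Their poses are not given: they have to be found in the camera images.
- vice: Slide-jaw vice, screwed down: grey base plate 235 x 270 x 15 mm with a steel bed on it. Origin on the table under the bed; z up. Bed top at z = 35 mm, from x -62 to +30, y -125 to +125 mm. The jaws slide along y. Its -x (knob's) side points away from the robot within 0.3 rad, its +x (camera's) side to the robot. The clamped block's axis belongs at x 0, y -30 mm.
- fixed_face (a point): Middle of the clamping face of the dark fixed jaw, at vice x 0, y -52, z 49 mm, looking to the vice's +y; axes as the vice's. That jaw is 50 mm long in x, 18 mm thick and 28 mm high above the bed.
- lens (a point): Centre of the front of the black camera's lens, at vice x +74, y -30, z 48 mm, looking to the vice's -x at the block; axes as the vice's. Lens barrel 32 mm diameter; camera body 60 mm wide, its top at z = 65 mm.
- jaw (a joint): Slide of the blue jaw (m), 0 to 0.075, grows along the vice's +y as it opens: gap between the jaw faces = 20 mm + this value, so 0.024 is snug on the 44 mm block. With the knob turned back it moves with about 2 N; with the knob locked it stays put (it slips only above about 20 N). The knob rides on the jaw, so the jaw can be dragged by holding the knob.
- jaw_face (a point): Middle of the clamping face of the blue sliding jaw, 14 mm above the bed; axes as the vice's. The jaw extends 44 mm to +y, is 50 mm long in x and 28 mm high, with a sloping shoulder to -x that carries the knob.
- knob (a joint): Angle of the red clamp knob (rad), 0 to 1.4, grows clockwise seen from above (looking down its axis). 0 = jaw free, 1.4 = jaw locked; it begins to bite at about 0.75 and grips hard above 1.1. Takes about 0.1 N m and stays where it is left.
- knob_grip (a point): Red knob's grip point: on its axis, 8 mm below the top of its grip bar (42 mm along its x, 14 wide along its y), 22 mm above the 42 mm disc under the bar. Its z = knob axis, out of the shoulder, leaning 35 degrees from vertical to the vice's -x, away from the robot; axes turn with the knob, at 0.7 the bar lies square to the slide. Point: 78 mm to -x, 22 to +y, 54 above point jaw_face.
- block: Specimen block, pale grey resin, 44 x 44 mm and 70 mm tall, about 0.16 kg, loose. Origin at the centre of its underside, z up. Its +x side carries the orange window; an orange stripe 11 mm wide lies on the top along that same side. At the start +x points to the vice's -y (window against the fixed jaw).
- window (a point): Centre of the orange window face of the block, 22 mm out from the block's axis, 35 mm above its underside; axes as the block's.
- spare_block: Bystander: another block of the same size with a teal window, standing beside the vice on the table at the fixed-jaw end. Leave alone.
- wash_bottle: Bystander: white wash bottle with blue cap and spout, 64 mm diameter, 178 mm tall, beside the vice. Origin at the centre of its underside. Leave alone.
- dish_stack: Bystander: stack of white dishes, 63 mm diameter, 45 mm tall, beside the vice at the sliding-jaw end. Leave alone.
- tweezers: Bystander: steel tweezers, 120 mm long, lying on the table beside the vice. Leave alone.
Mind the look-alikes: they are no part of the job. Leave any yellow look-alike of the block alone.

How it is judged (in metres and radians):
On the way, in this order (a step that is already met when the one before it is completed fails the run):
1. the knob is turned back and the jaw is free (value of joint knob below 0.4 rad), for 0.1 s.
2. the jaw is slid open (value of joint jaw above 0.034 m), for 0.1 s.
3. the block stands on the bed in front of the lens with its window towards the lens, roughly square (x of window in the frame of vice above 0.008 m and x of block in the frame of vice between -0.014 and 0.014 m and angle between the x axis of block and the x axis of vice, either way round below 0.35 rad and z of block in the frame of vice between 0.032 and 0.0385 m and angle between block's own z axis and vertical below 0.1 rad), for 0.1 s.
4. the jaw is slid up snug while the knob is still free (x of window in the frame of vice above 0.013 m and x of block in the frame of vice between -0.009 and 0.009 m and angle between the x axis of block and the x axis of vice, either way round below 0.09 rad and z of block in the frame of vice between 0.032 and 0.0385 m and angle between block's own z axis and vertical below 0.06 rad and value of joint jaw between 0.021 and 0.0265 m and y of block in the frame of vice between -0.0335 and -0.0265 m and value of joint knob below 0.7 rad), for 0.1 s.
At the end, for the whole second after the job is handed in: Block upright on the bed, orange window squarely facing the lens (5 degrees) and centred on it (9 mm along the jaws), held between the jaws (jaw value 0.021 to 0.0265 m, block within about 3.5 mm of the fixed jaw), knob locked (above 1.15 rad), everything at rest and released (x of window in the frame of vice above 0.013 m and x of block in the frame of vice between -0.009 and 0.009 m and angle between the x axis of block and the x axis of vice, either way round below 0.09 rad and z of block in the frame of vice between 0.032 and 0.0385 m and angle between block's own z axis and vertical below 0.06 rad and value of joint jaw between 0.021 and 0.0265 m and y of block in the frame of vice between -0.0335 and -0.0265 m and value of joint knob above 1.15 rad and linear speed of block below 0.01 m/s and contact force between the fingers and anything else below 0.5 N); the robot touches nothing.
It fails at once if the block is tipped by more than about 34 degrees (angle between block's own z axis and vertical above 0.6 rad).
It fails at once if the spare block is shifted by more than 3 cm (distance of spare_block from where it was at the start of the episode above 0.03 m).
It fails at once if the wash bottle is shifted by more than 3 cm (distance of wash_bottle from where it was at the start of the episode above 0.03 m).
It fails at once if the dish stack is shifted by more than 3 cm (distance of dish_stack from where it was at the start of the episode above 0.03 m).
It fails at once if the tweezers is shifted by more than 3 cm (distance of tweezers from where it was at the start of the episode above 0.03 m).
It also fails if it takes over 64 s, if anything falls off the work surface, if the arm or the gripper's body presses on something with over 40 N, if the wrist force passes 120 N, or if a joint passes its speed limit or range.

## Working session

There is one attempt and no reset: what is moved stays moved. The work goes in short steps, Python scripts to look and compute and a tool call to move; the robot and the scene stay as the last step left them, time stands still between calls to the robot, and variables do not carry over. Pictures are saved under pics/ and viewed, on a budget of 10 in all, crops included, one or two more only if the job needs it, and the job is handed in when it is done.

Besides the shell and the picture viewer there is one more tool, called in YAML: its name, and indented under it one key for each argument. arm_command: Moves the arm, as the interface text tells. Its arguments: {"type":"object","properties":{"steps":{"type":"array"},"grip_force":{"type":"number"}},"required":["steps"]}

```bash
ls; mkdir -p pics
cat > h.py <<'E'
import numpy as np, cv2
from rig import sense, capture, finish_job, search_frame, trace
def cam(p):
    f=200/np.tan(np.radians(p["fov_y"])/2); return f,p["cx"],p["cy"],np.array(p["extrinsics"])
def proj(p,X):
    f,cx,cy,E=cam(p); X=np.atleast_2d(X); c=X@E[:3,:3].T+E[:3,3]
    return np.c_[f*c[:,0]/c[:,2]+cx, f*c[:,1]/c[:,2]+cy]
def ray(p,uv,z):
    f,cx,cy,E=cam(p); R=E[:3,:3]; o=-R.T@E[:3,3]
    d=R.T@np.array([(uv[0]-cx)/f,(uv[1]-cy)/f,1]); return o+d*(z-o[2])/d[2]
E
python3 - <<'E'
from h import *
s=sense(); print({k:np.round(v,3).tolist() for k,v in s.items()})
for n in ["scene","top"]:
    p=capture(n); cv2.imwrite(f"pics/{n}0.png",p["frame"])
    f,cx,cy,X=cam(p); print(n,f,cx,cy,(-X[:3,:3].T@X[:3,3]).round(),X[2,:3].round(2))
    for t in ["vice","block","knob","jaw","knob_grip","jaw_face","fixed_face","lens","window","spare_block","wash_bottle","dish_stack","tweezers"]:
        print(t,[(np.round(d["point"]).tolist(),round(d["score"],2)) for d in search_frame(p,t)[:3]])
E
```

```text
pics
{'time_s': 0.0, 'joints': [1.031, 0.313, 1.498, 0.0, 1.331, -0.223], 'dq': [-0.001, 0.0, -0.0, -0.001, -0.0, -0.001], 'tau': [-0.001, -41.227, -25.973, -0.0, 0.004, -0.0], 'eef_pos': [163.414, 498.644, 230.723], 'ee_rot': [-0.0, 0.158, 0.987, -0.001], 'force': [0.837, 0.285, -0.5], 'wrist_torque': [0.046, 0.022, 0.012], 'grip_width': 1.002}
scene 414.2283092332717 311.44762092809 199.1712735695031 [1082.  253.  584.] [-0.75 -0.28 -0.6 ]
vice [([531.0, 62.0, 24.0], 0.93), ([437.0, 253.0, 68.0], 0.64)]
block [([688.0, 55.0, 61.0], 0.82), ([529.0, 72.0, 88.0], 0.79), ([319.0, 225.0, 52.0], 0.65)]
knob [([577.0, 32.0, 99.0], 0.57), ([525.0, 74.0, 89.0], 0.41)]
jaw [([579.0, 34.0, 73.0], 0.9)]
knob_grip [([581.0, 31.0, 89.0], 0.74)]
jaw_face [([568.0, 35.0, 80.0], 0.68), ([592.0, 248.0, 88.0], 0.34)]
fixed_face [([528.0, 59.0, 24.0], 0.68)]
lens [([528.0, 63.0, 22.0], 0.94), ([572.0, 33.0, 75.0], 0.56)]
window [([531.0, 75.0, 90.0], 0.95), ([695.0, 57.0, 64.0], 0.88), ([316.0, 228.0, 53.0], 0.59)]
spare_block [([438.0, 250.0, 69.0], 0.79)]
wash_bottle [([591.0, 247.0, 86.0], 0.9)]
di
[... 162 characters left out ...]
.0, 36.0, 10.0], 0.65)]
block [([666.0, 47.0, 70.0], 0.97), ([498.0, 71.0, 103.0], 0.92), ([294.0, 228.0, 67.0], 0.82)]
knob [([569.0, 27.0, 101.0], 0.55)]
jaw [([534.0, 28.0, 79.0], 0.81)]
knob_grip [([569.0, 31.0, 98.0], 0.58)]
jaw_face []
fixed_face [([457.0, 37.0, 16.0], 0.68)]
lens [([461.0, 33.0, 14.0], 0.62)]
window [([507.0, 70.0, 104.0], 0.98), ([293.0, 227.0, 71.0], 0.95), ([662.0, 50.0, 67.0], 0.57)]
spare_block [([460.0, 35.0, 14.0], 0.66), ([416.0, 242.0, 69.0], 0.59)]
wash_bottle [([552.0, 240.0, 99.0], 0.93)]
dish_stack [([439.0, -143.0, 42.0], 0.9), ([422.0, 244.0, 68.0], 0.44)]
tweezers [([437.0, -144.0, 44.0], 0.7), ([611.0, -160.0, 7.0], 0.51), ([457.0, 40.0, 17.0], 0.46)]
```

Run:
```python
import cv2
a=cv2.imread("pics/scene0.png")
b=cv2.imread("pics/top0.png")
cv2.imwrite("pics/s1.png",cv2.resize(a[60:360,150:550],(800,600),interpolation=cv2.INTER_CUBIC))
cv2.imwrite("pics/t1.png",cv2.resize(b[0:300,180:480],None,fx=2,fy=2,interpolation=cv2.INTER_CUBIC))
```

```text
(no output)
```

View pics/s1.png

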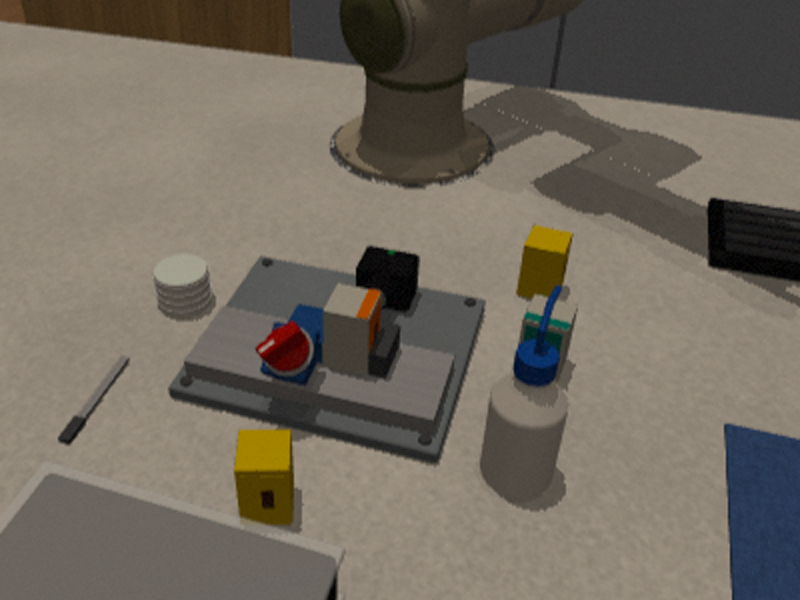

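View pics/t1.png

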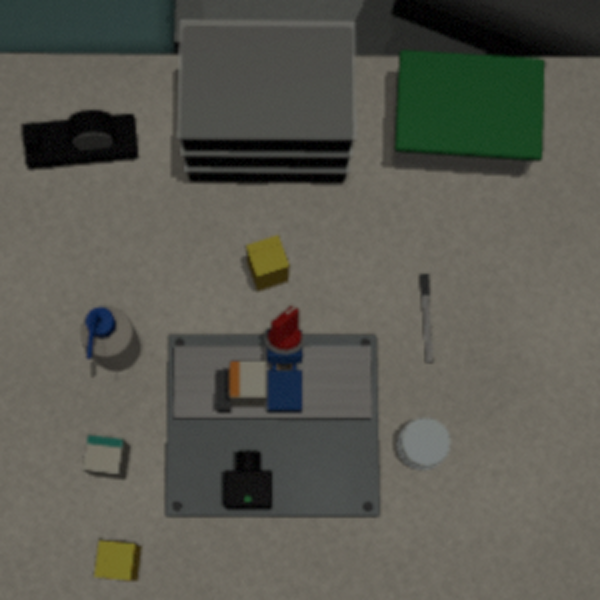

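Scene crop: the specimen block has the orange stripe at crop (370,310), the knob is at (290,345), and the camera is at (388,277). The block with the teal window at (548,330) is the spare, and the two yellow blocks are look-alikes. Top crop: the vice's +x points to world -x (towards the robot) and its +y to world -y. The specimen is the pale block with the stripe at (248,380), between the jaws. Next I move above the vice for a closer wrist view.

arm_command:
  steps: [0.62,-0.9,0.4,-0.5,100,0.62,-0.9,0.4,-0.5,100,0.62,-0.9,0.4,-0.5,100,0.62,-0.9,0.2,-0.5,100,0.62,-0.9,0,-0.5,100]

```text
time_s: 2.02
eef_pos: [319.5, 272.5, 302.2]
ee_rot: [0.001, 0.265, 0.964, 0.001]
force: [1.0, 1.0, 0.2]
grip_width: 0.999
```

arm_command:
  steps: [0.6,-0.9,0.2,-0.6,60,0.6,-0.9,0.2,-0.6,60,0.6,-0.9,0.2,-0.6,60,0.6,-0.9,0,-0.6,60,0,0,0,-0.6,60]

```text
time_s: 2.65
eef_pos: [439.9, 91.2, 330.8]
ee_rot: [-0.0, 0.391, 0.92, -0.0]
force: [-0.3, -0.8, -0.4]
grip_width: 0.597
```

Run:
```python
from h import *
s=sense(); print({k:np.round(s[k],3).tolist() for k in ("time_s","eef_pos","ee_rot","joints","grip_width","force")})
p=capture("wrist"); cv2.imwrite("pics/w0.png",p["frame"]); import pickle; pickle.dump(p,open("w0.pkl","wb"))
f,cx,cy,X=cam(p); print(f,(-X[:3,:3].T@X[:3,3]).round(),X[2,:3].round(2))
for t in ["block","knob","jaw","knob_grip","jaw_face","fixed_face","lens","window"]:
    print(t,[(np.round(d["point"]).tolist(),round(d["score"],2)) for d in search_frame(p,t)[:3]])
```

```text
{'time_s': 2.65, 'eef_pos': [439.877, 91.221, 330.837], 'ee_rot': [-0.0, 0.391, 0.92, -0.0], 'joints': [-0.057, 0.087, 1.517, -0.0, 1.538, -0.825], 'grip_width': 0.597, 'force': [-0.298, -0.795, -0.436]}
290.93051581684585 [391. 143. 473.] [ 0.2  -0.2  -0.96]
block [([505.0, 74.0, 106.0], 0.94), ([309.0, 217.0, 70.0], 0.78), ([676.0, 73.0, 36.0], 0.49)]
knob [([617.0, -157.0, 7.0], 0.62), ([570.0, 26.0, 98.0], 0.58)]
jaw [([538.0, 28.0, 80.0], 0.73)]
knob_grip [([568.0, 25.0, 101.0], 0.84)]
jaw_face [([540.0, 30.0, 78.0], 0.95)]
fixed_face [([456.0, 52.0, 14.0], 0.95)]
lens [([451.0, 54.0, 16.0], 0.73)]
window [([499.0, 74.0, 102.0], 0.78), ([309.0, 216.0, 70.0], 0.59)]
```

View pics/w0.png

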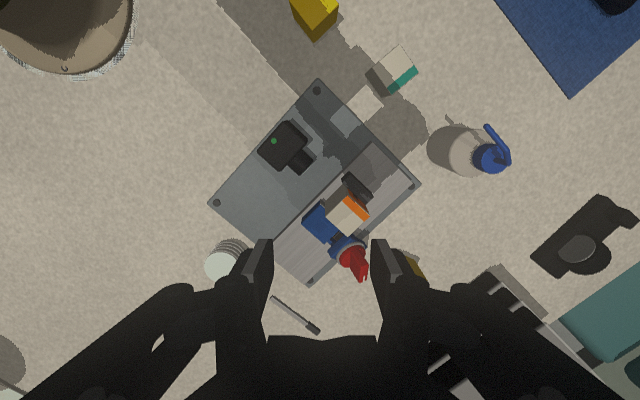

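The wrist view shows the plate corners at about (207,203), (318,79), (422,185) and (309,287), the block top at (350,212) and the knob at (352,258). I fit the vice pose from these corners.

Run:
```python
from h import *
import pickle
w=pickle.load(open("w0.pkl","rb"))
t=capture("top"); s=capture("scene")
for n,p,uvs in [("w",w,[(318,79),(422,185),(309,287),(207,203)]),("t",t,[(262.5,257.5),(263.5,168),(368,168),(370,257.5)]),("s",s,[(150+484/2,60+300/2),(150+437/2,60+450/2),(150+172/2,60+388/2),(150+263/2,60+258/2)])]:
    print(n,[ray(p,u,15)[:2].round(1).tolist() for u in uvs])
print("bed t",[ray(t,u,35)[:2].round(1).tolist() for u in [(267,209),(266.5,173),(366,173),(366.5,209)]])
print("bed s",[ray(s,(150+a/2,60+b/2),35)[:2].round(1).tolist() for a,b in [(452,362),(440,402),(185,365)]])
# colour blobs: orange stripe at z=105
for n,p in [("w",w),("t",t),("s",s)]:
    h=cv2.cvtColor(p["frame"],cv2.COLOR_BGR2HSV)
    m=cv2.inRange(h,(7,150,90),(18,255,255)); k,l,st,c=cv2.connectedComponentsWithStats(m)
    for i in range(1,k):
        if st[i,4]>15: print(n,"orange",st[i],ray(p,c[i],105)[:2].round(1))
    m=trace(p,"block")[0]["mask"].astype(np.uint8)
    print(n,"block mask", m.sum(), cv2.boundingRect(m))
    r=cv2.inRange(h,(0,150,60),(5,255,255))|cv2.inRange(h,(174,150,60),(180,255,255))
    k,l,st,c=cv2.connectedComponentsWithStats(r)
    for i in range(1,k):
        if st[i,4]>30: print(n,"red",st[i],ray(p,c[i],103)[:2].round(1))
```

```text
w [[355.1, 173.3], [586.9, 175.0], [585.2, -90.1], [355.1, -91.4]]
t [[349.2, 170.8], [579.3, 173.6], [580.9, -96.2], [350.6, -98.2]]
s [[353.6, 173.2], [580.5, 173.9], [586.3, -88.3], [356.8, -88.8]]
bed t [[468.9, 160.4], [561.4, 163.7], [562.9, -88.8], [470.3, -88.9]]
bed s [[484.8, 164.8], [541.1, 166.0], [571.4, -79.3]]
w orange [342 195  28  26 236] [508.7  86.5]
w block mask 1448 (290, 0, 49, 43)
w red [340 246  29  36 620] [566.5  30. ]
t block mask 297 (304, 120, 19, 20)
s orange [328 204  12  16  94] [507.4  84.9]
s block mask 1280 (267, 275, 30, 47)
s red [278 221  23  18 160] [576.6  24. ]
s red [286 228  18  17 146] [595.5  44.4]
```

arm_command:
  steps: [0.57,-0.26,-0.6,0,50,0.57,-0.26,-0.6,0,50,0.57,-0.26,-0.6,0,50,0.57,-0.26,-0.6,0,50,0.57,-0.26,-0.6,0,50]

```text
time_s: 3.98
eef_pos: [582.0, 28.4, 180.2]
ee_rot: [0.0, 0.388, 0.922, 0.0]
force: [-0.2, 0.8, 0.7]
grip_width: 0.501
```

```bash
cat >> h.py <<'E'
X0,Y0,YAW=504.,40.,np.pi
def v2w(P):
    P=np.atleast_2d(np.array(P,float)); c,s=np.cos(YAW),np.sin(YAW)
    return np.c_[X0+c*P[:,0]-s*P[:,1],Y0+s*P[:,0]+c*P[:,1],P[:,2]]
def rect(x0,x1,y0,y1,z): return [[x0,y0,z],[x1,y0,z],[x1,y1,z],[x0,y1,z]]
def knobbar(k,jaw,top=8.,dz=0):
    # top rectangle of bar in vice frame
    a=np.radians(35); ax=np.array([-np.sin(a),0,np.cos(a)]); u=np.array([np.cos(a),0,np.sin(a)]); v=np.array([0,1,0.])
    b=-(k-0.7); x=np.cos(b)*u+np.sin(b)*v; y=np.cross(ax,x)
    g=np.array([-78,-52+20+jaw*1000+22,49+54.])
    return [g+ax*top+sx*21*x+sy*7*y for sx,sy in [(1,1),(-1,1),(-1,-1),(1,-1)]]
def overlay(p,k,jaw,block=None):
    im=p["frame"].copy(); im=cv2.resize(im,None,fx=2,fy=2,interpolation=cv2.INTER_CUBIC)
    def d(P,c): cv2.polylines(im,[np.round((proj(p,v2w(P))+.5)*2*8).astype(np.int32)],True,c,1,cv2.LINE_AA,3)
    d(rect(-62,30,-125,125,35),(0,255,0)); d(knobbar(k,jaw),(255,255,0))
    d(rect(-25,25,-70,-52,63),(255,0,255)); j=-32+jaw*1000; d(rect(-25,25,j,j+44,63),(255,0,255))
    if block is not None: d(rect(-22,22,block-22,block+22,105),(0,255,255))
    return im
E
python3 - <<'E'
from h import *
import pickle
s=sense(); print({k:np.round(s[k],3).tolist() for k in ("time_s","eef_pos","ee_rot","joints","grip_width","force")})
p=capture("wrist"); pickle.dump(p,open("w1.pkl","wb"))
im=overlay(p,1.4,.024,-30); t=proj(p,np.array(s["eef_pos"]))[0]; cv2.circle(im,tuple((t*2).astype(int)),4,(255,255,255),1)
k=proj(p,v2w([-78,14,103]))[0]; print(t,k)
x,y=(k*2).astype(int); x0=int(np.clip(x-400,0,480)); y0=int(np.clip(y-300,0,200)); print(x0,y0)
cv2.imwrite("pics/w1.png",im[y0:y0+600,x0:x0+800])
E
```

```text
{'time_s': 3.975, 'eef_pos': [581.956, 28.446, 180.229], 'ee_rot': [0.0, 0.388, 0.922, 0.0], 'joints': [-0.152, 0.48, 1.391, 0.0, 1.27, -0.926], 'grip_width': 0.501, 'force': [-0.202, 0.82, 0.701]}
[319.1782909  250.04001632] [317.77396083 207.92386425]
235 115
```

View pics/w1.png

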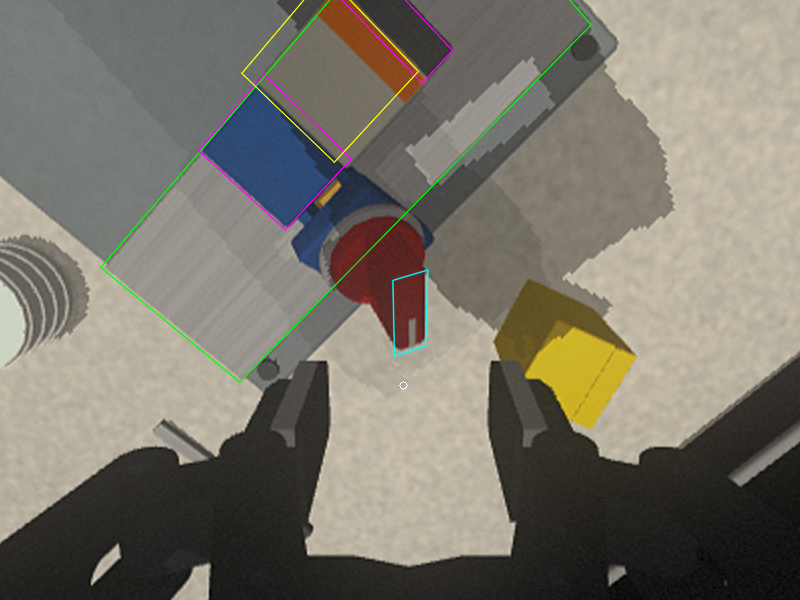

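The overlay from my pose estimate (x0=504, y0=40, yaw=π) sits on the bed edge, the jaw and the knob bar at about (410,310), and the fingers straddle the bar evenly. I descend and grip the bar.

arm_command:
  steps: [0,-0.02,-0.6,0,45,0,0,-0.6,0,45,0,0,-0.46,0,45,0,0,0,0,45,0,0,0,0,45]
  grip_force: 25

```text
time_s: 4.65
eef_pos: [581.6, 27.8, 99.4]
ee_rot: [0.001, 0.388, 0.922, 0.0]
force: [0.3, 0.1, 0.3]
grip_width: 0.445
```

arm_command:
  steps: [0,0,0,0,5,0,0,0,0,5,0,0,0,0,5,0,0,0,0,5]

```text
time_s: 5.15
eef_pos: [580.6, 26.9, 99.5]
ee_rot: [-0.0, 0.388, 0.922, -0.001]
force: [-6.5, -6.0, 7.0]
grip_width: 0.21
```

arm_command:
  steps: [-0.02,-0.02,-0.04,1,5,0,0,0,1,5,0,0,0,1,5,0,0,0,1,5,0,0,0,1,5]

```text
time_s: 5.78
eef_pos: [581.6, 26.6, 99.1]
ee_rot: [0.003, 0.178, 0.984, -0.0]
force: [1.2, 0.6, 11.1]
grip_width: 0.176
```

Run:
```python
from h import *
s=sense(); print({k:np.round(s[k],3).tolist() for k in ("time_s","eef_pos","ee_rot","joints","grip_width","force","wrist_torque")})
```

```text
{'time_s': 5.775, 'eef_pos': [581.648, 26.6, 99.107], 'ee_rot': [0.003, 0.178, 0.984, -0.0], 'joints': [-0.155, 0.563, 1.487, -0.0, 1.086, -1.369], 'grip_width': 0.176, 'force': [1.158, 0.583, 11.056], 'wrist_torque': [0.013, 0.215, -0.008]}
```

arm_command:
  steps: [0,0,0,1,5,0,0,0,1,5,0,0,0,1,5,0,0,0,1,5,0,0,0,1,5]

```text
time_s: 6.4
eef_pos: [581.9, 27.0, 98.6]
ee_rot: [0.003, -0.039, 0.999, -0.0]
force: [2.7, 2.0, 7.5]
grip_width: 0.154
```

arm_command:
  steps: [0,0,0,1,5,0,0,0,1,5,0,0,0,1,5,0,0,0,1,5,0,0,0,1,5]

```text
time_s: 7.02
eef_pos: [582.4, 27.1, 99.3]
ee_rot: [0.004, -0.254, 0.967, -0.0]
force: [7.3, -1.0, 15.4]
grip_width: 0.159
```

arm_command:
  steps: [0,0,0,1,5,0,0,0,1,5,0,0,0,0,5]

```text
time_s: 7.4
eef_pos: [582.6, 27.2, 99.9]
ee_rot: [0.004, -0.336, 0.942, -0.001]
force: [3.4, 3.1, 15.0]
grip_width: 0.159
```

Run:
```python
from h import *
s=sense(); print({k:np.round(s[k],3).tolist() for k in ("time_s","eef_pos","ee_rot","joints","grip_width","force","wrist_torque")})
```

```text
{'time_s': 7.4, 'eef_pos': [582.569, 27.189, 99.865], 'ee_rot': [0.004, -0.336, 0.942, -0.001], 'joints': [-0.155, 0.563, 1.485, 0.003, 1.085, -2.413], 'grip_width': 0.159, 'force': [3.407, 3.057, 14.994], 'wrist_torque': [1.243, -0.107, -0.644]}
```

arm_command:
  steps: [0,-0.1,0,0,5,0,-0.1,0,0,5,0,0,0,0,5]

```text
time_s: 7.78
eef_pos: [582.6, 16.7, 99.9]
ee_rot: [0.004, -0.336, 0.942, -0.001]
force: [3.1, 0.4, 15.2]
grip_width: 0.157
```

Run:
```python
from h import *
s=sense(); print({k:np.round(s[k],3).tolist() for k in ("time_s","eef_pos","ee_rot","grip_width","force","wrist_torque")})
p=capture("scene"); cv2.imwrite("pics/s2.png",cv2.resize(p["frame"][170:310,230:400],None,fx=4,fy=4,interpolation=cv2.INTER_CUBIC))
```

```text
{'time_s': 7.775, 'eef_pos': [582.626, 16.698, 99.868], 'ee_rot': [0.004, -0.336, 0.942, -0.001], 'grip_width': 0.157, 'force': [3.094, 0.443, 15.236], 'wrist_torque': [0.935, -0.155, -0.595]}
```

View pics/s2.png

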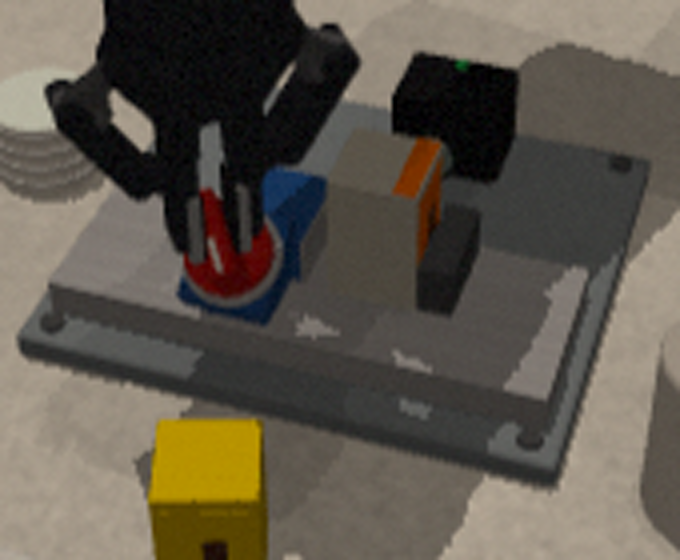

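The jaw slid 10 mm with under 3 N, so it is free. In the picture the blue jaw at about (300,220) has come away from the block, which is still upright. I drag the jaw further open, then release.

arm_command:
  steps: [0,-0.25,0,0,5,0,-0.25,0,0,5,0,-0.22,0,0,5,0,0,0,0,5,0,0,0,0,5]

```text
time_s: 8.45
eef_pos: [583.0, -20.0, 100.2]
ee_rot: [0.004, -0.336, 0.942, -0.002]
force: [5.0, -2.2, 14.4]
grip_width: 0.158
```

arm_command:
  steps: [0,0,0,0,45,0,0,0,0,45,0,0,0.5,0,45,0,0,1,0,45,0,0,1,0,45]

```text
time_s: 9.07
eef_pos: [579.7, -19.0, 222.5]
ee_rot: [-0.0, -0.337, 0.942, 0.0]
force: [0.4, -0.6, -0.3]
grip_width: 0.449
```

Run:
```python
from h import *
s=sense(); print({k:np.round(s[k],3).tolist() for k in ("time_s","eef_pos","ee_rot","grip_width","force","wrist_torque")})
p=capture("wrist"); 
im=overlay(p,0.0,.0705,-30)
k=proj(p,v2w([-50,0,80]))[0]
x,y=(k*2).astype(int); x0=int(np.clip(x-400,0,480)); y0=int(np.clip(y-300,0,200)); print(x0,y0)
cv2.imwrite("pics/w2.png",im[y0:y0+600,x0:x0+800])
```

```text
{'time_s': 9.075, 'eef_pos': [579.66, -18.964, 222.509], 'ee_rot': [-0.0, -0.337, 0.942, 0.0], 'grip_width': 0.449, 'force': [0.383, -0.637, -0.323], 'wrist_torque': [-0.028, 0.004, -0.034]}
364 104
```

View pics/w2.png

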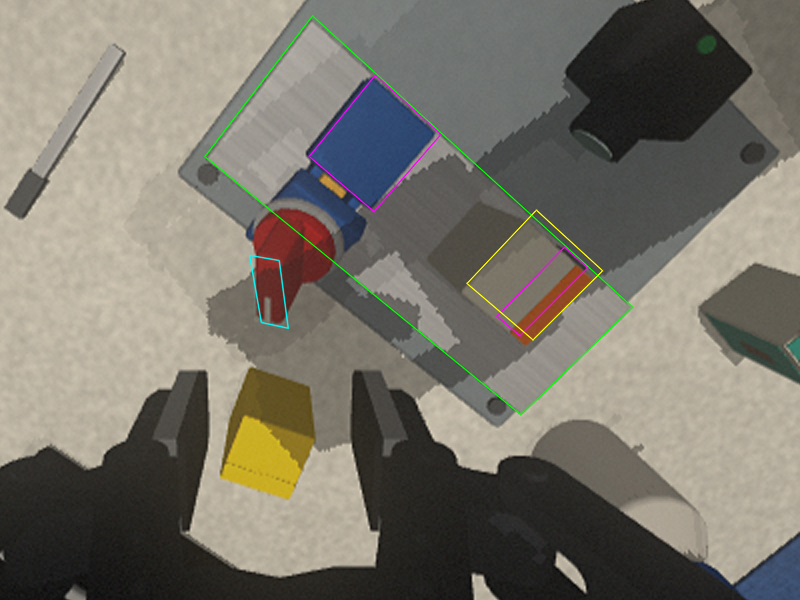

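Green and magenta fit the bed and the opened jaw, and the knob bar at (270,290) agrees with 0 rad. The block's top sits slightly off my nominal yellow square, so I measure it by its stripe.

```bash
cat >> h.py <<'E'
def stripe(p,z=105):
    h=cv2.cvtColor(p["frame"],cv2.COLOR_BGR2HSV); m=cv2.inRange(h,(6,130,70),(20,255,255))
    k,l,st,c=cv2.connectedComponentsWithStats(m)
    i=1+np.argmax(st[1:,4]); cs=cv2.findContours((l==i).astype(np.uint8),0,cv2.CHAIN_APPROX_NONE)[0][0][:,0,:]
    W=np.array([ray(p,u,z)[:2] for u in cs]); r=cv2.minAreaRect(W.astype(np.float32)); return st[i],r,cv2.boxPoints(r)
E
python3 - <<'E'
from h import *
for n in ["wrist","top","scene"]:
    p=capture(n)
    try:
        a,r,b=stripe(p); print(n,a,np.round(r[0],1),np.round(r[1],1),round(r[2],1)); print(b.round(1).tolist())
        for d in search_frame(p,"window")[:2]: print(np.round(d["point"]),d["score"])
    except Exception as e: print(n,e)
E
```

```text
wrist [438 181  40  39 514] [509.2  86.4] [42.5 11.2] 0.5
[[487.8999938964844, 91.80000305175781], [487.8999938964844, 80.69999694824219], [530.5, 81.0], [530.4000244140625, 92.19999694824219]]
[661.  43.  72.] 0.75
[314. 205.  18.] 0.7
top [295 181   3   8  19] [517.3  86. ] [17.1  4.8] 0.7
[[508.70001220703125, 88.30000305175781], [508.79998779296875, 83.5], [525.7999877929688, 83.69999694824219], [525.7999877929688, 88.5]]
[674.  70.  68.] 0.37
scene [  15    0   85  107 5371] [ -335.7 -1389.1] [1732.6  288.1] 53.0
[[-972.5, -1993.9000244140625], [-742.5, -2167.5], [301.1000061035156, -784.2999877929688], [71.0, -610.7999877929688]]
[316. 229.  53.] 0.96
[692.  56.  61.] 0.78
```

arm_command:
  steps: [-0.056,0.071,-0.04,-1,100,-0.056,0.071,-0.04,-1,100,-0.056,0.071,-0.04,-1,100,-0.056,0.071,-0.04,-1,100,-0.056,0.071,-0.04,-1,100]

```text
time_s: 10.05
eef_pos: [565.6, -1.2, 210.0]
ee_rot: [-0.001, -0.123, 0.992, 0.0]
force: [0.5, 0.6, 0.2]
grip_width: 0.999
```

arm_command:
  steps: [-0.056,0.071,-0.04,-1,100,-0.056,0.071,-0.04,-1,100,-0.056,0.071,-0.04,-1,100,-0.056,0.071,-0.04,-1,100,-0.056,0.071,-0.04,-1,100]

```text
time_s: 10.68
eef_pos: [551.5, 16.5, 200.0]
ee_rot: [-0.001, 0.094, 0.996, 0.0]
force: [-0.4, 0.8, -0.1]
grip_width: 1.001
```

arm_command:
  steps: [-0.056,0.071,-0.04,-1,100,-0.056,0.071,-0.04,-1,100,-0.056,0.071,-0.04,-1,100,-0.056,0.071,-0.04,-1,100,-0.056,0.071,-0.04,-1,100]

```text
time_s: 11.3
eef_pos: [537.5, 34.3, 190.0]
ee_rot: [-0.001, 0.308, 0.952, -0.0]
force: [0.1, -0.1, 0.0]
grip_width: 1.001
```

arm_command:
  steps: [-0.056,0.071,-0.04,-1,100,-0.056,0.071,-0.04,-1,100,-0.056,0.071,-0.04,-1,100,-0.056,0.071,-0.04,-1,100,-0.056,0.071,-0.04,-1,100]

```text
time_s: 11.92
eef_pos: [523.5, 52.0, 180.1]
ee_rot: [-0.001, 0.506, 0.862, -0.0]
force: [0.1, 0.3, 0.5]
grip_width: 1.001
```

arm_command:
  steps: [-0.056,0.071,-0.04,-1,100,-0.056,0.071,-0.04,-1,100,-0.056,0.071,-0.04,-1,100,-0.056,0.071,-0.04,-1,100,-0.056,0.071,-0.04,-1,100]

```text
time_s: 12.55
eef_pos: [509.5, 69.8, 170.1]
ee_rot: [-0.001, 0.681, 0.732, -0.001]
force: [-0.0, 0.3, -0.0]
grip_width: 1.001
```

arm_command:
  steps: [0,0,0,-0.87,100,0,0,0,0,100,0,0,0,0,100]

```text
time_s: 12.92
eef_pos: [509.9, 69.6, 170.8]
ee_rot: [-0.0, 0.707, 0.708, -0.0]
force: [-0.2, -0.5, 0.7]
grip_width: 1.002
```

Run:
```python
from h import *
s=sense(); print({k:np.round(s[k],3).tolist() for k in ("time_s","eef_pos","ee_rot","joints","grip_width","force","wrist_torque")})
p=capture("wrist"); a,r,b=stripe(p); print(a,np.round(r[0],1),np.round(r[1],1),round(r[2],1)); print(b.round(1).tolist())
im=overlay(p,0.0,.0705,-30); cv2.imwrite("pics/w3.png",cv2.resize(im,(800,500),interpolation=cv2.INTER_AREA))
```

```text
{'time_s': 12.925, 'eef_pos': [509.875, 69.598, 170.812], 'ee_rot': [-0.0, 0.707, 0.708, -0.0], 'joints': [-0.092, 0.347, 1.616, -0.0, 1.18, -0.094], 'grip_width': 1.002, 'force': [-0.205, -0.501, 0.747], 'wrist_torque': [0.054, 0.055, -0.001]}
[290 184  58  14 811] [509.1  86.4] [42.5 10. ] 0.1
[[487.8999938964844, 91.30000305175781], [487.8999938964844, 81.30000305175781], [530.4000244140625, 81.4000015258789], [530.2999877929688, 91.4000015258789]]
```

View pics/w3.png

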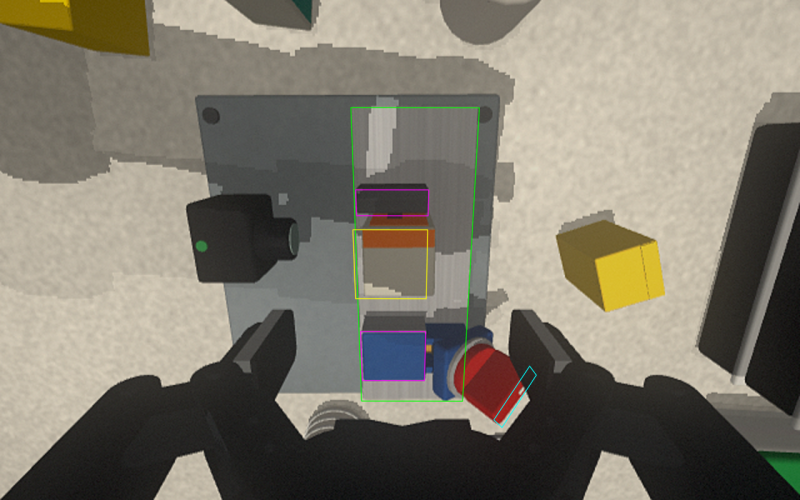

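The stripe is centred at (509,86), so the block is at world (509,70): square, but 5 mm off-centre towards the knob side. The jaws fit the overlay. I descend and grip it.

arm_command:
  steps: [-0.01,0,-0.6,0,100,0,0,-0.6,0,100,0,0,-0.6,0,100,0,0,-0.2,0,100,0,0,0,0,100]
  grip_force: 35

```text
time_s: 13.6
eef_pos: [509.6, 69.6, 71.4]
ee_rot: [-0.0, 0.707, 0.707, -0.0]
force: [-0.0, -0.6, 0.6]
grip_width: 1.001
```

arm_command:
  steps: [0,0,0,0,30,0,0,0,0,30,0,0,0,0,30,0,0,0,0,30]

```text
time_s: 14.1
eef_pos: [509.9, 69.6, 72.1]
ee_rot: [0.0, 0.707, 0.707, 0.0]
force: [-1.9, -0.5, 6.0]
grip_width: 0.512
```

arm_command:
  steps: [0,0,0.1,0,30,0,0,0.1,0,30,0,0,0,0,30]

```text
time_s: 14.48
eef_pos: [509.7, 69.6, 81.7]
ee_rot: [0.0, 0.707, 0.707, 0.0]
force: [-0.3, 0.5, -1.7]
grip_width: 0.508
```

arm_command:
  steps: [-0.055,-0.22,0,0,30,-0.055,-0.22,0,0,30,0,0,0,1,30,0,0,0,1,30,0,0,0,1,30]

```text
time_s: 15.1
eef_pos: [503.8, 46.8, 81.2]
ee_rot: [-0.0, 0.608, 0.794, -0.0]
force: [-0.1, 0.4, -1.5]
grip_width: 0.509
```

arm_command:
  steps: [0,0,0,1,30,0,0,0,1,30,0,0,0,1,30,0,0,0,1,30,0,0,0,1,30]

```text
time_s: 15.72
eef_pos: [503.9, 46.8, 81.2]
ee_rot: [-0.0, 0.422, 0.907, -0.0]
force: [0.1, 0.8, -1.5]
grip_width: 0.513
```

arm_command:
  steps: [0,0,0,1,30,0,0,0,1,30,0,0,0,1,30,0,0,0,1,30,0,0,0,1,30]

```text
time_s: 16.35
eef_pos: [503.8, 46.9, 81.2]
ee_rot: [-0.0, 0.215, 0.977, -0.0]
force: [0.1, -0.1, -2.3]
grip_width: 0.511
```

arm_command:
  steps: [0,0,0,1,30,0,0,0,1,30,0,0,0,1,30,0,0,0,1,30,0,0,0,1,30]

```text
time_s: 16.98
eef_pos: [503.8, 46.9, 81.2]
ee_rot: [-0.0, -0.001, 1.0, -0.0]
force: [-0.5, 0.4, -1.7]
grip_width: 0.508
```

arm_command:
  steps: [0,0,0,0,30,0,0,0,0,30]

```text
time_s: 17.23
eef_pos: [504.0, 47.3, 81.2]
ee_rot: [-0.0, 0.001, 1.0, -0.0]
force: [-0.2, 0.1, -3.6]
grip_width: 0.513
```

Run:
```python
from h import *
s=sense(); print({k:np.round(s[k],4).tolist() for k in ("time_s","eef_pos","ee_rot","joints","grip_width","force")})
p=capture("wrist"); a,r,b=stripe(p,115); print(a,np.round(r[0],1),np.round(r[1],1),round(r[2],1)); print(b.round(1).tolist())
cv2.imwrite("pics/w4.png",p["frame"])
```

```text
{'time_s': 17.225, 'eef_pos': [503.9652, 47.2591, 81.2429], 'ee_rot': [-0.0001, 0.001, 1.0, -0.0], 'joints': [-0.1383, 0.4474, 1.736, -0.0, 0.9584, -1.707], 'grip_width': 0.5132, 'force': [-0.2213, 0.063, -3.611]}
[ 270  240  104   24 2468] [488.4  47.5] [42.3 10.4] 89.9
[[483.1000061035156, 26.299999237060547], [493.6000061035156, 26.299999237060547], [493.70001220703125, 68.5999984741211], [483.20001220703125, 68.5999984741211]]
```

View pics/w4.png

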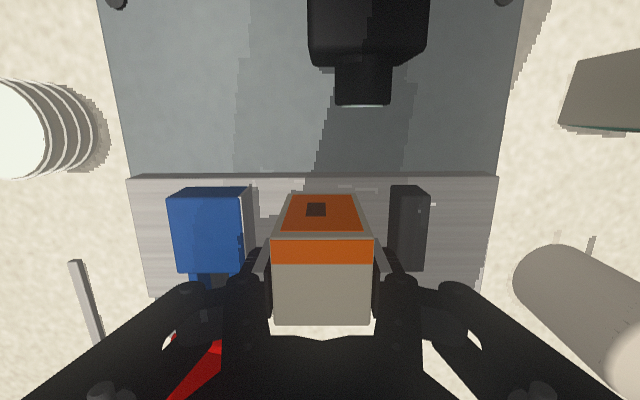

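The orange window (316,210) now faces the lens (360,100). The block is square between the jaws and about 10 mm up, so I move it back to the fixed jaw and set it down.

arm_command:
  steps: [0,0.2,0,0,30,0,0.2,0,0,30,0,0.03,-0.09,0,30,0,0,-0.09,0,30,0,0,0,0,30]

```text
time_s: 17.9
eef_pos: [504.0, 69.1, 72.1]
ee_rot: [-0.0, 0.0, 1.0, -0.0]
force: [0.2, 1.3, 0.1]
grip_width: 0.51
```

Run:
```python
from h import *
s=sense(); print({k:np.round(s[k],4).tolist() for k in ("time_s","eef_pos","ee_rot","grip_width","force","wrist_torque")})
p=capture("wrist"); a,r,b=stripe(p,105); print(a,np.round(r[0],1),np.round(r[1],1),round(r[2],1)); print(b.round(1).tolist())
```

```text
{'time_s': 17.9, 'eef_pos': [504.0487, 69.0663, 72.0809], 'ee_rot': [-0.0001, 0.0, 1.0, -0.0], 'grip_width': 0.5102, 'force': [0.2448, 1.2665, 0.0735], 'wrist_torque': [0.2111, -0.0084, -0.0037]}
[ 270  240  104   24 2468] [488.9  69.2] [42.6 10.5] 90.0
[[483.6000061035156, 47.900001525878906], [494.20001220703125, 47.900001525878906], [494.20001220703125, 90.5], [483.70001220703125, 90.5]]
```

arm_command:
  steps: [0,0,-0.02,0,30,0,0,0,0,80,0,0,0,0,80,0,0,0,0,80,0,0,0.3,0,80]

```text
time_s: 18.58
eef_pos: [503.5, 69.1, 86.1]
ee_rot: [-0.001, 0.0, 1.0, 0.0]
force: [0.7, 0.7, 0.9]
grip_width: 0.802
```

arm_command:
  steps: [0,0,0.8,0,80,0,0,0.8,0.87,60,0.2,-0.22,0.6,1,45,0.2,-0.22,0,1,45,0.2,-0.22,0,1,45]

```text
time_s: 19.2
eef_pos: [534.5, 35.8, 197.8]
ee_rot: [0.001, -0.17, 0.986, -0.0]
force: [0.7, -0.3, -0.5]
grip_width: 0.449
```

arm_command:
  steps: [0.2,-0.22,0,1,45,0.2,-0.22,0,1,45,0.2,-0.22,0,1,45,0.2,-0.23,0,1,45,0.18,-0.23,0,0,45]

```text
time_s: 19.82
eef_pos: [583.5, -20.3, 197.2]
ee_rot: [0.0, -0.336, 0.942, -0.0]
force: [-0.8, 0.1, 0.2]
grip_width: 0.45
```

Run:
```python
from h import *
s=sense(); print({k:np.round(s[k],4).tolist() for k in ("time_s","eef_pos","ee_rot","grip_width","force","wrist_torque")})
p=capture("wrist"); a,r,b=stripe(p,105); print(a,np.round(r[0],1),np.round(r[1],1),round(r[2],1)); print(b.round(1).tolist())
im=overlay(p,0.0,.0705,-30); t=proj(p,np.array(s["eef_pos"]))[0]; cv2.circle(im,tuple((t*2).astype(int)),4,(255,255,255),1)
cv2.imwrite("pics/w5.png",im[150:750,300:1100])
```

```text
{'time_s': 19.825, 'eef_pos': [583.4617, -20.3202, 197.2102], 'ee_rot': [0.0004, -0.3364, 0.9417, -0.0002], 'grip_width': 0.4499, 'force': [-0.8144, 0.0881, 0.151], 'wrist_torque': [-0.0499, -0.0326, 0.0192]}
[457 161  44  41 670] [489.2  69.1] [42.3 11. ] 90.0
[[483.70001220703125, 48.0], [494.70001220703125, 48.0], [494.70001220703125, 90.19999694824219], [483.70001220703125, 90.30000305175781]]
```

View pics/w5.png

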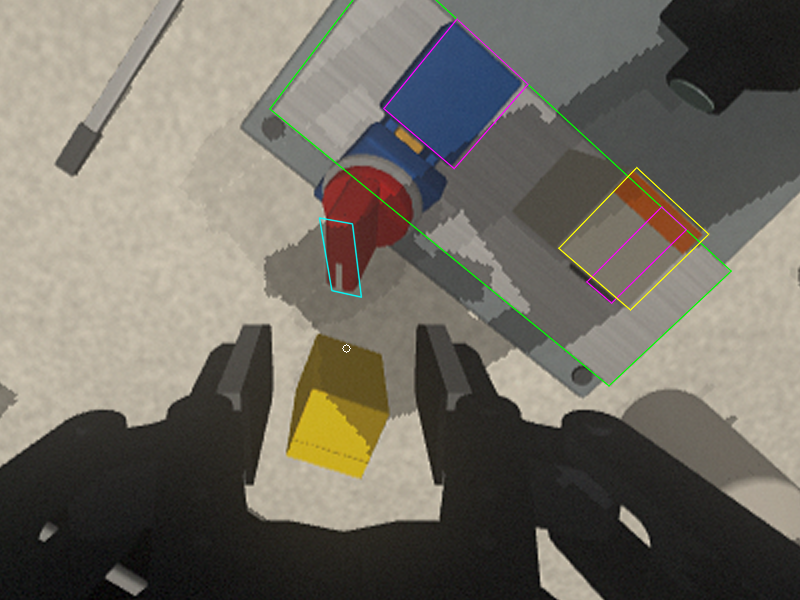

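Wrist view: the block stands square in the nominal yellow square with its stripe towards the lens (measured x≈505, y≈69). The knob bar at (343,260) lies between the fingers. I grip the knob and slide the jaw up.

arm_command:
  steps: [0,0,-0.6,0,45,0,0,-0.6,0,45,0,0,-0.6,0,45,0,0,-0.16,0,45,0,0,0,0,45]
  grip_force: 25

```text
time_s: 20.5
eef_pos: [583.3, -19.9, 98.9]
ee_rot: [0.0, -0.336, 0.942, -0.0]
force: [0.4, 0.1, 0.1]
grip_width: 0.447
```

arm_command:
  steps: [0,0,0,0,5,0,0,0,0,5,0,0,0,0,5,0,0,0,0,5]

```text
time_s: 21.0
eef_pos: [583.5, -20.0, 99.6]
ee_rot: [0.001, -0.337, 0.942, -0.001]
force: [-1.8, -1.2, 6.5]
grip_width: 0.193
```

arm_command:
  steps: [0,0.2,0,0,5,0,0.2,0,0,5,0,0.2,0,0,5,0,0.2,0,0,5,0,0,0,0,5]

```text
time_s: 21.62
eef_pos: [583.3, 20.7, 99.6]
ee_rot: [0.001, -0.337, 0.942, -0.0]
force: [-3.0, 2.2, 7.0]
grip_width: 0.189
```

arm_command:
  steps: [0,0.06,0,0,5,0,0.06,0,0,5,0,0,0,0,5]

```text
time_s: 22.0
eef_pos: [583.3, 25.9, 99.6]
ee_rot: [0.0, -0.337, 0.942, -0.001]
force: [-3.6, -1.0, 7.4]
grip_width: 0.194
```

arm_command:
  steps: [0,0.03,0,0,5,0,0,0,0,5]

```text
time_s: 22.25
eef_pos: [583.4, 27.2, 99.6]
ee_rot: [0.0, -0.337, 0.942, -0.001]
force: [-3.9, -2.6, 7.7]
grip_width: 0.195
```

arm_command:
  steps: [0,0.03,0,0,5,0,0,0,0,5]

```text
time_s: 22.5
eef_pos: [583.4, 28.5, 99.6]
ee_rot: [0.0, -0.337, 0.942, -0.001]
force: [-3.6, -4.1, 6.9]
grip_width: 0.193
```

arm_command:
  steps: [0,0.03,0,0,5,0,0,0,0,5]

```text
time_s: 22.75
eef_pos: [583.4, 29.4, 99.6]
ee_rot: [0.0, -0.337, 0.942, -0.001]
force: [-4.0, -6.6, 6.9]
grip_width: 0.191
```

Run:
```python
from h import *
s=sense(); print({k:np.round(s[k],4).tolist() for k in ("time_s","eef_pos","ee_rot","grip_width","force","wrist_torque")})
for n in ["wrist"]:
    p=capture(n); a,r,b=stripe(p,105); print(a,np.round(r[0],1),np.round(r[1],1),round(r[2],1)); print(b.round(1).tolist())
```

```text
{'time_s': 22.75, 'eef_pos': [583.3626, 29.4081, 99.6225], 'ee_rot': [0.0002, -0.3366, 0.9417, -0.0013], 'grip_width': 0.1912, 'force': [-4.01, -6.6353, 6.9294], 'wrist_torque': [-1.0513, 0.6458, -0.1183]}
[ 478  128   77   74 2098] [489.1  71. ] [11.1 42.9] 0.3
[[483.3999938964844, 92.4000015258789], [483.70001220703125, 49.5], [494.79998779296875, 49.599998474121094], [494.5, 92.4000015258789]]
```

The jaw is snug: pushing force is 6.6 N and the block's stripe edge is back at y≈92. I keep this pressure and turn the knob clockwise.

arm_command:
  steps: [0,0,0,-1,5,0,0,0,-1,5,0,0,0,-1,5,0,0,0,-1,5,0,0,0,-1,5]

```text
time_s: 23.42
eef_pos: [585.4, 28.5, 100.6]
ee_rot: [0.003, -0.123, 0.992, -0.002]
force: [5.6, -10.0, 8.4]
grip_width: 0.158
```

arm_command:
  steps: [0,0,0,-1,5,0,0,0,-1,5,0,0,0,-1,5,0,0,0,-1,5,0,0,0,-1,5]

```text
time_s: 24.05
eef_pos: [586.1, 27.0, 101.3]
ee_rot: [0.005, 0.094, 0.996, -0.003]
force: [5.5, -16.6, 11.3]
grip_width: 0.155
```

Run:
```python
from h import *
s=sense(); print({k:np.round(s[k],4).tolist() for k in ("time_s","eef_pos","ee_rot","grip_width","force","wrist_torque")})
p=capture("wrist"); a,r,b=stripe(p,105); print(a,np.round(r[0],1),np.round(r[1],1),round(r[2],1)); print(b.round(1).tolist())
```

```text
{'time_s': 24.05, 'eef_pos': [586.0689, 27.0308, 101.2552], 'ee_rot': [0.0048, 0.094, 0.9956, -0.0031], 'grip_width': 0.1546, 'force': [5.4526, -16.5667, 11.2759], 'wrist_torque': [-3.1431, -0.784, 0.3436]}
[ 328    5  104   52 2998] [489.1  71. ] [11.1 42.7] 0.3
[[483.3999938964844, 92.30000305175781], [483.70001220703125, 49.599998474121094], [494.79998779296875, 49.70000076293945], [494.5, 92.4000015258789]]
```

arm_command:
  steps: [-0.02,-0.02,0,-1,5,-0.02,-0.01,0,-1,5,0,0,0,-1,5,0,0,0,-1,5,0,0,0,-1,5]

```text
time_s: 24.72
eef_pos: [585.9, 24.9, 102.6]
ee_rot: [0.008, 0.307, 0.952, -0.002]
force: [12.1, -17.5, 16.0]
grip_width: 0.158
```

Run:
```python
from h import *
s=sense(); print({k:np.round(s[k],4).tolist() for k in ("time_s","eef_pos","ee_rot","grip_width","force","wrist_torque")})
```

```text
{'time_s': 24.725, 'eef_pos': [585.8945, 24.9298, 102.6106], 'ee_rot': [0.0082, 0.3071, 0.9516, -0.0018], 'grip_width': 0.1581, 'force': [12.0912, -17.5117, 16.0329], 'wrist_torque': [-3.4447, -1.6726, 0.4465]}
```

arm_command:
  steps: [-0.02,-0.02,0,-1,5,-0.02,-0.02,0,-1,5,0,0,0,-1,5,0,0,0,0,5]

```text
time_s: 25.22
eef_pos: [585.6, 23.2, 103.6]
ee_rot: [0.011, 0.428, 0.904, 0.001]
force: [16.7, -15.7, 15.0]
grip_width: 0.159
```

Run:
```python
from h import *
s=sense(); print({k:np.round(s[k],4).tolist() for k in ("time_s","eef_pos","ee_rot","grip_width","force","wrist_torque")})
```

```text
{'time_s': 25.225, 'eef_pos': [585.5866, 23.1748, 103.5776], 'ee_rot': [0.0106, 0.4282, 0.9036, 0.0007], 'grip_width': 0.1586, 'force': [16.6576, -15.7081, 15.0066], 'wrist_torque': [-2.7989, -2.7745, 0.1748]}
```

arm_command:
  steps: [0,0,0,0,40,0,0,0,0,40,0,0,0.5,0,40,0,0,1,0,45,0,0,0.6,0,45]

```text
time_s: 25.85
eef_pos: [579.1, 27.5, 205.2]
ee_rot: [0.0, 0.428, 0.904, 0.0]
force: [0.7, -0.3, -0.0]
grip_width: 0.453
```

Run:
```python
from h import *
s=sense(); print({k:np.round(s[k],4).tolist() for k in ("time_s","eef_pos","ee_rot","grip_width","force","wrist_torque")})
p=capture("wrist"); a,r,b=stripe(p,105); print(a,np.round(r[0],1),np.round(r[1],1),round(r[2],1)); print(b.round(1).tolist())
im=overlay(p,1.4,.024,-30); t=proj(p,np.array(s["eef_pos"]))[0]; cv2.circle(im,tuple((t*2).astype(int)),4,(255,255,255),1)
d=knobbar(1.15,.024); cv2.polylines(im,[np.round((proj(p,v2w(d))+.5)*2).astype(np.int32)],True,(255,255,255),1)
k=proj(p,v2w([-70,0,103]))[0]; x,y=(k*2).astype(int); x0=int(np.clip(x-400,0,480)); y0=int(np.clip(y-350,0,200)); print(x0,y0)
cv2.imwrite("pics/w6.png",im[y0:y0+600,x0:x0+800])
```

```text
{'time_s': 25.85, 'eef_pos': [579.058, 27.5117, 205.1846], 'ee_rot': [0.0004, 0.4276, 0.904, 0.0002], 'grip_width': 0.4528, 'force': [0.707, -0.2637, -0.0192], 'wrist_torque': [-0.0432, 0.0276, -0.0145]}
[245  59  43  54 822] [489.1  71. ] [11.  42.5] 0.4
[[483.5, 92.19999694824219], [483.79998779296875, 49.70000076293945], [494.70001220703125, 49.79999923706055], [494.5, 92.30000305175781]]
248 15
```

View pics/w6.png

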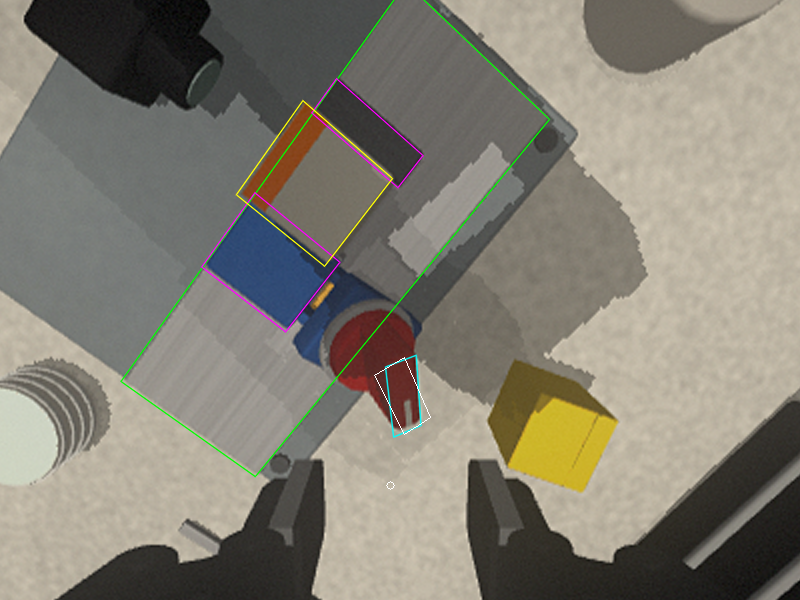

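The block is held with its stripe edge at y=92 and x≈505 (vice x≈-1.5), in line with the lens. The knob tip at (407,430) lies close to the 1.4 outline (cyan). I measure the knob angle from the white mark, using the starting picture as the reference for 1.4.

Run:
```python
from h import *
import pickle
a=np.radians(35); ax=np.array([-np.sin(a),0,np.cos(a)]); u=np.array([np.cos(a),0,np.sin(a)]); v=np.array([0,1.,0])
def knob(p,jaw=.024):
    g=np.array([-78,-10+jaw*1000,103.])+ax*8
    R=np.diag([-1.,-1,1]); n=R@ax; g0=v2w(g)[0]
    f,cx,cy,E=cam(p); Rc=E[:3,:3]; o=-Rc.T@E[:3,3]
    q=np.round(proj(p,g0)[0]).astype(int); F=p["frame"].astype(int); L=[]
    for y in range(q[1]-30,q[1]+31):
        for x in range(q[0]-30,q[0]+31):
            if not(0<=x<640 and 0<=y<400): continue
            d=Rc.T@np.array([(x-cx)/f,(y-cy)/f,1]); P=o+d*(n@(g0-o))/(n@d)-g0
            w=R.T@P; A,B=w@u,w@v
            if np.hypot(A,B)<22:
                b,gr,r=F[y,x]
                L.append((A,B,r-max(b,gr),min(b,gr,r)))
    L=np.array(L); m=L[(L[:,2]<70)&(L[:,2]>-5)&(L[:,3]>55)]
    return L,m
for n,p in [("start",pickle.load(open("w1.pkl","rb"))),("now",capture("wrist"))]:
    L,m=knob(p); c=m[np.hypot(m[:,0],m[:,1])>0]
    # best bar angle: red/white contrast inside bar outline vs knob
    print(n,len(m), m[:,:2].mean(0).round(1) if len(m) else None)
    # search mark: low saturation pixels near a line through the axis
    for k in np.arange(1.0,1.5,.05):
        b=-(k-.7); s=L[:,0]*np.cos(b)+L[:,1]*np.sin(b); t=-L[:,0]*np.sin(b)+L[:,1]*np.cos(b)
        i=(abs(t)<1.5)&(abs(s)<20)&(s<0); print(round(k,2), L[i,3].mean().round(1), end="; ")
    print()
```

```text
start 893 [-2.9  0.1]
1.0 69.3; 1.05 65.8; 1.1 67.6; 1.15 71.8; 1.2 81.1; 1.25 89.5; 1.3 95.4; 1.35 91.3; 1.4 84.4; 1.45 70.8; 
now 736 [-3.3  0.5]
1.0 72.6; 1.05 75.9; 1.1 74.7; 1.15 82.7; 1.2 87.7; 1.25 93.8; 1.3 95.4; 1.35 87.9; 1.4 77.0; 1.45 64.9;
```

The knob mark lies within about 0.03–0.05 rad of the locked starting picture, so the knob is at about 1.35, well above 1.15. The arm is clear of everything, so I hand in.

Run:
```python
from h import *
p=capture("top")
for t in ["spare_block","wash_bottle","dish_stack","tweezers"]: print(t,[(np.round(d["point"]).tolist(),round(d["score"],2)) for d in search_frame(p,t)[:2]])
print(np.round(sense()["force"],2)); print(finish_job())
```

```text
spare_block [([422.0, 246.0, 65.0], 0.75)]
wash_bottle [([554.0, 238.0, 97.0], 0.64)]
dish_stack [([438.0, -142.0, 46.0], 0.93)]
tweezers [([609.0, -163.0, 6.0], 0.72)]
[ 0.53 -0.37  0.03]
the job is handed in; nothing more can be done
None
```

I completed every step of the task and handed it in at about 26 s of robot time; no verdict is reported.

**What I did:** I turned the knob back and dragged the jaw open by about 46 mm. I lifted the block 10 mm, turned it a quarter turn and set it back on the bed with its orange window towards the lens. I then slid the jaw up, with about 6.6 N on the knob, until the block sat against the fixed jaw, and turned the knob clockwise to lock it.

**Last checks:**

| Check | Result |
|---|---|
| Block angle | about 0.4° from square |
| Block position along vice x | about -1.5 mm |
| Block against fixed jaw | its edge is back at the starting contact line, within 1 mm |
| Jaw | picture fits the 0.024 m outline |
| Knob | about 1.35 rad, within 0.03–0.05 rad of the locked starting picture |
| Spare block, wash bottle, dish stack, tweezers | all found within about 7 mm of their first readings |
| Arm | clear of everything, with force readings near zero |

**What did not fully agree:**
- **Knob angle:** the same mark measurement read about 1.32 rad on the starting picture, where I took the knob to be at 1.4. The figure above is relative to that picture, not an absolute reading.
- **Locking turn:** side forces rose to about 17 N while turning the knob. The block's stripe stayed where it was.
- **Starting position:** the block began about 5 mm off-centre towards the knob, and I corrected that when placing it.

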